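# Take two ink bottles out of a rack with a hold-down bar

### The arm

A 6-joint arm with a two-finger parallel gripper is mounted at the origin on a cart in front of the work surface, level with it; the furniture and walls round the work are solid. World frame = base frame: x ahead of the robot, y to its left, z up, the work surface at z = 0. Lengths are in mm, angles in rad, forces in N, time in s.
With the tool pointing down it reaches from about 350 to 875 mm from the base axis. Payload 4.2 kg.
Tool frame: the origin (TCP) lies on the centre line of the jaws, within the pads' length; the fingertips stand 25 mm ahead of it and the grasp point (between the pads) lies 6 mm ahead of it (tip_extent is the distance from the TCP to the fingertips, in mm); z points along the fingers, y is the line along which they close (so a half turn about z gives the same grasp; the last joint's range is limited). The gripper opens to 87 mm and grips with 3 to 60 N. Pads are 19 mm wide; open, the fingers measure 117 mm over their backs; the gripper's body (75 mm by 190 mm) begins 51 mm behind the grasp point.
Start: joints at [-1.074, 0.385, 0.008, 0, -1.194, -0.259], TCP at [147.246, -607.386, 247.55] pointing down, gripper open.
Joint ranges: [-3.14, 3.14], [-1.21, 2.06], [-1.07, 1.41], [-3.16, 2.05], [-2.99, -0.16], [-3.1, 3.1]. Speed limits (rad/s): [2.79, 2.79, 3.14, 3.14, 3.14, 3.14].

### API

Orientations are given as a rotation vector (axis times angle).
In Python, from station import * gives the robot as it stands. The module is installed in compiled form; this text tells all that it offers.
- The arm moves only by the tool jog_arm, never from a script. Its argument "series" is a list of rows, each a list of 7 numbers: the shift along the tool's x, y, z in m, then the turn, a rotation vector about the tool's x, y, z in degrees, then the opening, from 0 (shut) to 1 (fully open). In form: [[dx, dy, dz, wx, wy, wz, hand], ...]. A call has 1 to 12 rows; each row shifts and turns the commanded pose from where the row before left it, along the tool's axes as they then stand; what a row does not reach is not made up. A row lasts 1/12 s, in which the tool goes at most 41.7 mm and 7.16 degrees, less where a joint would pass 70% of its speed; a pose out of reach is approached as far as the arm can. A call with a gripper value outside its range is refused whole. The fingers move at their own pace and stop on an object; the grip force is fixed at half the most. Time passes only in rows, so rows that do not move let the fingers close. It gives the time, the measured TCP pose, the force, the opening and the grip force at its end, in the units of the state.
- get_state(): the state, without advancing time (a new reading comes with each control period).
- camera(name): name is "scene" or "top"; returns (picture, depth): 480x640x3 uint8, red, green, blue; 480x640 float32, mm along the optical axis (not along the pixel's ray), 0 where there is no reading.
- camera_info(name): a dict with "K" (3x3 intrinsics, pixels), "rvec" (rotation vector, rad) and "tvec" (3), from world to camera coordinates, as OpenCV has them. Camera axes: x right, y down, z forward; pixel columns grow to the right and rows downward; lengths in mm; the calibration is good to about 2 mm. A picture is of the moment at which its call begins. camera_info takes no time and is no camera call.
- finish_job(): hands the job in; it is judged then, once.
The state is a dict: "t": time; "qpos": joint angles; "qvel": joint speeds; "tau": joint torques, N m; "eef_pos": TCP position; "ee_rot": TCP orientation; "wrist_force": force on the tool from outside, world axes, zero at the start; "ft_torque": the same for the moment, N m; "grip_width": opening from 0.0 (shut) to 1.0 (fully open); "grasp_force": force on a finger pad.
Only numpy, scipy, OpenCV 4.12 (cv2) and the standard library are available. Lean on these libraries where they do the work, as an engineer would, in place of code of your own. Each camera call takes 0.05 s, during which the arm holds its last target. There are 200 camera calls.

### The job

Lift the retaining bar (red grip) out of the two open brackets of the bottle rack and lay it flat on the bare table, grip upwards, while both bottles still stand in the rack. Then take both dropper bottles out of the rack and stand them upright on the round cork mat, wholly on it. Set things down rather than dropping them, never tip a bottle over, and leave the other things on the table where they are.

Things in the scene. Friction and masses are not known exactly. Their poses are not given: they have to be found in the camera images.
- rack: Wooden bottle rack, fixed. Origin: centre of its underside, at table height; y along its length, z up. Board 60 (x) x 180 (y) x 18 with two pockets 26 x 26 at y = +40 and -40, floors 4 above the table. At y = +95 and -95 a post 60 (x) x 10 (y), 74 high, with two brass prongs up to 94 that make an open-topped bracket 20 wide (x). The bar starts in both brackets, on the post tops, 3 above the bottles.
- bar: Retaining bar, loose, about 0.15 kg. Origin: centre of its underside; y along it, z up. Flat steel 14 (x) x 226 (y) x 8 thick; end stops 22 x 6 x 14 just outside the posts (7 mm of slack each way); in the middle an upright red grip 12 thick (x), 44 long (y), its top 45 above the underside. It starts along the rack's y, underside 74 above the table.
- bar_grip (a point): Point in the red grip of the bar, 30 above the bar's underside and 15 below the grip's top; axes as the bar's. 30 above the table when the bar lies flat on it.
- mat: Round cork mat, fixed to the table, diameter 170, 6 thick. Origin: centre of its underside.
- bottle_a: Pale dropper bottle with black cap, loose, upright at the start in the rack's pocket at y = +40 (the two bottles look alike). 22 diameter, 67 high, about 40 g. Origin: centre of its underside; z up.
- bottle_b: Pale dropper bottle with black cap, loose, upright at the start in the rack's pocket at y = -40 (the two bottles look alike). 22 diameter, 67 high, about 40 g. Origin: centre of its underside; z up.
- bottle_a_mid (a point): Centre of bottle_a, 33.5 above its underside; 37.5 above the table while it stands in the rack, 39.5 when it stands on the mat. The round body below this height is 22 wide, the cap above narrower.
- bottle_b_mid (a point): Centre of bottle_b, 33.5 above its underside; 37.5 above the table while it stands in the rack, 39.5 when it stands on the mat. The round body below this height is 22 wide, the cap above narrower.
- kneaded_eraser_1: Bystander: grey lump of kneaded eraser 32 x 31 x 16, loose, between rack and mat. Origin under its centre.
- mint_tin_1: Bystander: small oval tin 36 x 64 x 17, loose, behind. Origin under its centre.
- eraser_box_1: Bystander: eraser in a red and green sleeve 31 x 66 x 20, loose, at the left. Origin under its centre.
- paint_tube: Bystander: white paint tube with black cap 20 x 60 x 16, loose, at the left. Origin under its centre. The table right in front of the robot, between it and the rack and mat (x 0.40 to 0.47, y -0.15 to 0.15), is free.
Mind the look-alikes: they are no part of the job. What is shaped like the bottle_b but orange is not meant.

How it is judged (in metres and radians):
On the way:
1. the bar lies flat on the bare table, grip up, let go, and both bottles still stand in the rack (height (world z) of bar_grip below 0.0325 m and angle between bar_grip's own z axis and vertical below 0.1 rad and linear speed of bar below 0.02 m/s and contact force between the fingers and bar below 0.1 N and z of each of bottle_a_mid, bottle_b_mid in the frame of rack below 0.045 m and horizontal distance between each of bottle_a_mid, bottle_b_mid and rack below 0.055 m), for 0.2 s.
At the end, for the whole second after the job is handed in: The bar lies at rest flat on the bare table, grip up (grip point under 32.5 mm high, tilt under 0.1 rad); both bottles stand upright (0.1 rad) and at rest on the cork mat, centres within 74 mm of its centre and 29 to 38 mm above its top (height (world z) of bar_grip below 0.0325 m and angle between each of bar_grip, bottle_a_mid, bottle_b_mid's own z axis and vertical below 0.1 rad and linear speed of each of bar, bottle_a, bottle_b below 0.02 m/s and contact force between the fingers and bar below 0.1 N and horizontal distance between each of bottle_a_mid, bottle_b_mid and mat below 0.074 m and z of bottle_a_mid in the frame of mat between 0.035 and 0.044 m and z of bottle_b_mid in the frame of mat between 0.035 and 0.044 m); the robot touches nothing.
It fails at once if a bottle is tipped over (more than 0.7 rad) (angle between any of bottle_a_mid, bottle_b_mid's own z axis and vertical above 0.7 rad).
It fails at once if the bar or a bottle is dropped (moves faster than 0.7 m/s untouched by the fingers: a fall of more than about 25 mm) ((linear speed of bar above 0.7 m/s and contact force between the fingers and bar below 0.05 N) or (linear speed of bottle_a above 0.7 m/s and contact force between the fingers and bottle_a below 0.05 N) or (linear speed of bottle_b above 0.7 m/s and contact force between the fingers and bottle_b below 0.05 N)).
It fails at once if a bystander (eraser, mint tin, sleeved eraser, paint tube) is moved more than 30 mm (distance of any of kneaded_eraser_1, mint_tin_1, eraser_box_1, paint_tube from where it was at the start of the episode above 0.03 m).
It also fails if it takes over 72 s, if anything falls off the work surface, if the arm or the gripper's body presses on something with over 40 N, if the wrist force passes 120 N, or if a joint passes its speed limit or range.

## Working session

There is one attempt and no reset: what is moved stays moved. The work goes in short steps, Python scripts to look and compute and a tool call to move; the robot and the scene stay as the last step left them, time stands still between calls to the robot, and variables do not carry over. Pictures are saved under pics/ and viewed, at most 10 in all, crops included, and the job is handed in when it is done.

Besides the shell and the picture viewer there is one more tool, called after "Emit:" by a JSON object that holds its "api" and its "payload", one argument or row to a line. jog_arm: Moves the arm, as the interface text tells. Its arguments: {"type":"object","properties":{"series":{"type":"array","items":{"type":"array","items":{"type":"number"}}}},"required":["series"]}

```bash
mkdir -p pics && cat > h.py <<'E'
from station import *
import numpy as np, cv2
from scipy.spatial.transform import Rotation as R
def cloud(name):
    im,d=camera(name); c=camera_info(name); K=np.array(c["K"]);Rm=cv2.Rodrigues(np.array(c["rvec"],float))[0];t=np.array(c["tvec"],float).ravel()
    v,u=np.mgrid[:480,:640]
    p=np.stack([(u-K[0,2])/K[0,0]*d,(v-K[1,2])/K[1,1]*d,d],-1)
    w=(p-t)@Rm
    w[d<=0]=np.nan
    return im,w
def save(im,n): cv2.imwrite(n,im[...,::-1])
E
python3 - <<'E'
from h import *
for n in("top","scene"):
    im,w=cloud(n); save(im,f"pics/{n}0.png"); np.savez(f"{n}0.npz",im=im,w=w)
s=get_state();print(s); print(R.from_rotvec(s["ee_rot"]).as_matrix().round(3))
E
```

```text
{'t': 0.1, 'qpos': array([-1.07439588e+00,  3.85475599e-01,  6.76497681e-03, -4.33479456e-04,
       -1.19402671e+00, -2.58572799e-01]), 'qvel': array([ 0.00074365, -0.00152907,  0.00289664,  0.00263979,  0.00071668,
        0.00067575]), 'tau': array([-3.13363589e-04, -3.91689169e+01,  1.87936467e+01,  4.23183113e+00,
        1.34584011e-02, -7.70521387e-05]), 'eef_pos': array([ 147.12778044, -606.92526839,  246.572606  ]), 'ee_rot': array([ 3.72409036e-01, -3.11909680e+00, -3.06720533e-03]), 'wrist_force': array([-0.92661303,  0.19113843, -0.20103438]), 'ft_torque': array([-0.03174584, -0.01837708, -0.05025142]), 'grasp_force': 0.0, 'grip_width': 1.0004491380054783}
[[-0.972 -0.235 -0.001]
 [-0.235  0.972  0.002]
 [ 0.     0.002 -1.   ]]
```

View pics/top0.png

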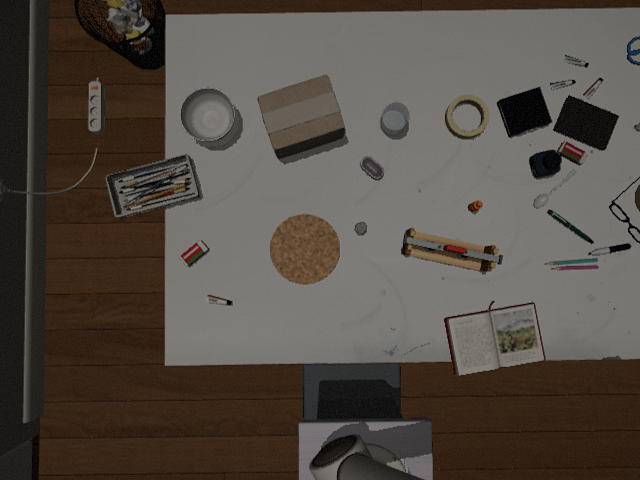

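View pics/scene0.png

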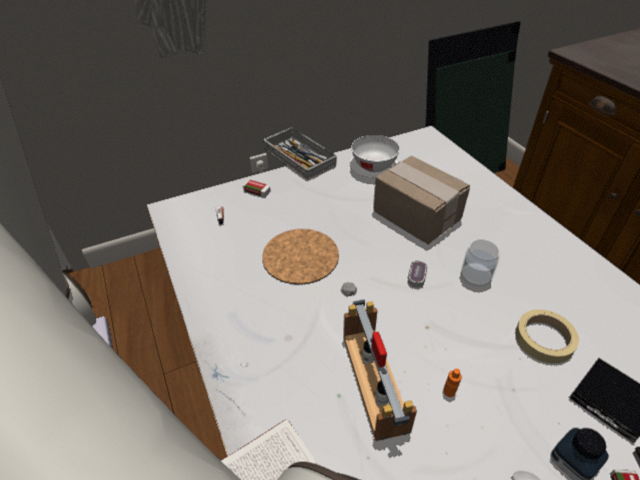

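The top view shows the rack with bar and red grip at (452,250), the cork mat at (305,249), and the kneaded eraser at (361,229). The scene view shows two pale, black-capped bottles in the rack at (368,350) and (382,388). There is also an orange bottle at (453,383), or (476,207) in the top view. That one is the look-alike, because it is orange and stands outside the rack. The two in the rack are meant, and I'll confirm that in a crop.

```bash
python3 - <<'E'
from h import *
T=np.load("top0.npz");S=np.load("scene0.npz")
cv2.imwrite("pics/crop.png",cv2.resize(S["im"][290:450,320:480,::-1],(600,600),interpolation=cv2.INTER_CUBIC))
for nm,D in(("top",T),("scene",S)):
    w=D["w"];h=cv2.cvtColor(D["im"],cv2.COLOR_RGB2HSV).astype(int);z=w[...,2]
    ok=(w[...,0]>250)&(w[...,0]<700)&(w[...,1]>-450)&(w[...,1]<450)
    cork=ok&(z>1)&(z<12)&(h[...,0]>5)&(h[...,0]<25)&(h[...,1]>70)
    n,l,st,_=cv2.connectedComponentsWithStats(cork.astype(np.uint8)); i=1+st[1:,4].argmax(); q=w[l==i]
    print(nm,"mat",q.min(0).round(),q.max(0).round(),np.median(q,0).round(1))
    red=ok&(z>85)&((h[...,0]<8)|(h[...,0]>172))&(h[...,1]>150); q=w[red];print("red",len(q),q.mean(0),q[:,2].max())
    q=q[q[:,2]>q[:,2].max()-8];print("redtop",len(q),q.mean(0))
    rk=ok&(z>68)&(w[...,1]<-50);q=w[rk].astype(np.float32);print("rack",len(q),cv2.minAreaRect(q[:,:2]),q.mean(0))
    bar=rk&(z<98)&(h[...,1]<60);q=w[bar].astype(np.float32);print("bar",len(q),cv2.minAreaRect(q[:,:2]),cv2.fitLine(q[:,:2],cv2.DIST_HUBER,0,.01,.01).ravel(),np.median(q,0))
    b=ok&(z>2)&(z<60)&(w[...,1]>-450)
    n,l,st,c=cv2.connectedComponentsWithStats(b.astype(np.uint8))
    for i in range(1,n):
        if 25<st[i,4]<3000:q=w[l==i];print("blob",c[i].round(),st[i,4],q.min(0).round(),q.max(0).round())
E
```

```text
top mat [481.  55.   1.] [648. 222.  12.] [563.8 139.6   5.3]
red 117 [ 555.4260393  -195.61246636  116.11492487] 122.89035881531773
redtop 93 [ 554.92708713 -198.01502363  118.23389436]Traceback (most recent call last):
  File "<stdin>", line 12, in <module>
cv2.error: OpenCV(4.12.0) /io/opencv/modules/imgproc/src/convhull.cpp:143: error: (-215:Assertion failed) total >= 0 && (depth == CV_32F || depth == CV_32S) in function 'convexHull'
```

View pics/crop.png

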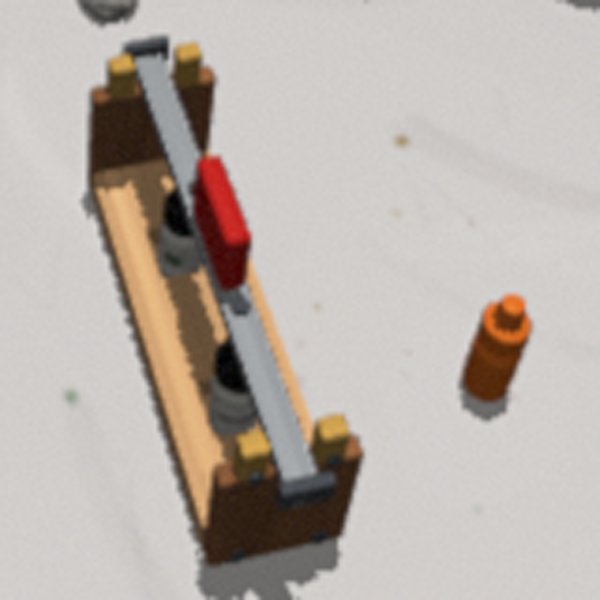

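The crop shows the two pale, black-capped bottles under the bar, at (180,240) and (235,390). The orange one stands apart at (495,350), so it's ruled out. The bar's grip is upright. Next I'll fix the script error and get the numbers.

```bash
python3 - <<'E'
from h import *
A=np.ascontiguousarray
for nm in("top","scene"):
    D=np.load(nm+"0.npz");w=D["w"];h=cv2.cvtColor(D["im"],cv2.COLOR_RGB2HSV).astype(int);z=w[...,2]
    ok=(w[...,0]>250)&(w[...,0]<720)&(w[...,1]>-450)&(w[...,1]<450)
    reg=ok&(w[...,1]<-60)&(w[...,1]>-330)&(w[...,0]<640)&(w[...,0]>480)
    cork=ok&(z>1)&(z<12)&(h[...,0]>5)&(h[...,0]<25)&(h[...,1]>70)&(w[...,1]>20)
    q=w[cork];print(nm,"mat",cv2.minEnclosingCircle(A(q[:,:2].astype(np.float32))),np.median(q,0).round(1))
    red=reg&(z>85)&((h[...,0]<8)|(h[...,0]>172))&(h[...,1]>150);q=w[red];q=q[q[:,2]>113];print("redtop",len(q),q.mean(0),q.min(0),q.max(0), cv2.minAreaRect(A(q[:,:2].astype(np.float32))))
    q=w[reg&(z>12)];print("rack",len(q),cv2.minAreaRect(A(q[:,:2].astype(np.float32))))
    q=w[reg&(z>77)&(z<92)&(h[...,1]<60)];print("bar",len(q),cv2.minAreaRect(A(q[:,:2].astype(np.float32))),cv2.fitLine(A(q[:,:2].astype(np.float32)),cv2.DIST_HUBER,0,.01,.01).ravel())
    q=w[reg&(z>85)&(h[...,0]>15)&(h[...,0]<30)&(h[...,1]>110)];print("prong",len(q),q.mean(0) if len(q) else 0)
    b=ok&(z>4)&(z<60)
    n,l,st,c=cv2.connectedComponentsWithStats(b.astype(np.uint8))
    for i in range(1,n):
        if 25<st[i,4]<3000:q=w[l==i];print("blob",c[i].round(),st[i,4],q.min(0).round(),q.max(0).round())
E
```

```text
top mat ((511.7536315917969, 298.78369140625), 251.86343383789062) [563.8 140.7   5.3]
redtop 102 [ 555.09209881 -197.43596377  117.87239982] [ 547.70219994 -218.74660432  113.22450566] [ 563.81923772 -176.98985062  122.89035882] ((555.1026000976562, -198.26092529296875), (42.39636993408203, 12.02275276184082), 77.18950653076172)
rack 2374 ((554.9511108398438, -199.0029296875), (225.531494140625, 60.58268737792969), 77.22402954101562)
bar 501 ((557.5606689453125, -199.54714965820312), (225.46714782714844, 25.5821475982666), 76.71292114257812) [ 2.2235653e-01  9.7496539e-01  5.5462494e+02 -1.9927896e+02]
prong 97 [ 556.24598896 -189.57371258   91.9841609 ]
blob [189. 196.] 135 [677. 390.   4.] [719. 449.  35.]
blob [181. 189.] 70 [704. 415.   4.] [720. 450.  21.]
blob [544. 197.] 28 [ 672. -449.    4.] [ 689. -434.   10.]
blob [474. 206.] 99 [ 648. -280.    5.] [ 674. -258.   60.]
blob [304. 249.] 2662 [477.  53.   4.] [648. 222.  14.]
blob [361. 228.] 127 [598. -11.   4.] [627.  16.  19.]
blob [452. 242.] 528 [ 546. -297.    5.] [ 600. -122.   60.]
blob [194. 253.] 389 [526. 370.   4
[... 626 characters left out ...]
2), (227.99375915527344, 43.5367546081543), 78.68050384521484) [ 2.1967682e-01  9.7557271e-01  5.5129755e+02 -2.1498996e+02]
prong 234 [ 548.83157218 -223.6949871    92.52037947]
blob [304. 169.] 245 [679. 389.   4.] [720. 450.  37.]
blob [256. 187.] 311 [526. 369.   4.] [591. 436.  25.]
blob [219. 214.] 107 [432. 317.   5.] [456. 378.  17.]
blob [348. 288.] 158 [598. -12.   5.] [628.  18.  19.]
blob [373. 322.] 77 [ 590. -118.   17.] [ 606. -112.   60.]
blob [370. 382.] 2743 [ 505. -302.    4.] [583. -95.  60.]
blob [394. 384.] 159 [ 567. -265.   16.] [ 591. -178.   23.]
blob [451. 384.] 305 [ 649. -280.    4.] [ 671. -259.   60.]
blob [524. 475.] 163 [ 657. -442.    4.] [ 694. -417.   11.]
```

The rack centre is about (555,-199) mm with its y axis along (0.222,0.975). The mat centre is about (563,138). I'm starting the approach now.

```bash
cat >> h.py <<'E'
def go(x,y,z,yawy=None):
    "tool shift (mm) and turn (deg) to a TCP target with tool z down, tool y at world angle yawy"
    s=get_state();Rt=R.from_rotvec(s["ee_rot"]);
    print("t",round(s["t"],2),"pos",s["eef_pos"].round(1),"grip",round(s["grip_width"],3),round(s["grasp_force"],1),"F",s["wrist_force"].round(1))
    print(" shift",Rt.inv().apply(np.array([x,y,z])-s["eef_pos"]).round(1),end=" ")
    M=Rt.as_matrix(); a=np.radians(yawy if yawy is not None else np.degrees(np.arctan2(M[1,1],M[0,1])))
    yv=np.array([np.cos(a),np.sin(a),0]);zv=np.array([0,0,-1.]);G=R.from_matrix(np.c_[np.cross(yv,zv),yv,zv])
    print("turn",(Rt.inv()*G).as_rotvec(degrees=True).round(2),"yaw",np.degrees(np.arctan2(M[1,1],M[0,1])).round(2))
E
```

Emit:
{"api": "jog_arm", "payload": {
  "series": [
    [-0.034,0.021,0,0,0,0,1],
    [-0.034,0.021,0,0,0,0,1],
    [-0.034,0.021,0,0,0,0,1],
    [-0.034,0.021,0,0,0,0,1],
    [-0.034,0.021,0,0,0,0,1],
    [-0.034,0.021,0,0,0,0,1],
    [-0.034,0.021,0,0,0,0,1],
    [-0.034,0.021,0,0,0,0,1],
    [-0.034,0.021,0,0,0,0,1],
    [-0.034,0.021,0,0,0,0,1],
    [-0.034,0.021,0,0,0,0,1],
    [-0.034,0.021,0,0,0,0,1]
  ]
}}

```text
t: 1.1
eef_pos: [485.2, -264.5, 247.3]
ee_rot: [0.373, -3.119, -0.001]
wrist_force: [0.8, -1.3, -0.0]
grip_width: 1.001
grasp_force: 0.0
```

Emit:
{"api": "jog_arm", "payload": {
  "series": [
    [0,0,0,0,0,-7,1],
    [0,0,0,0,0,-7,1],
    [0,0,0,0,0,-7,1],
    [0,0,0,0,0,-7,1],
    [0,0,0,0,0,-7,1],
    [0,0,0,0,0,-7,1],
    [0,0,0,0,0,-7,1],
    [0,0,0,0,0,-7,1],
    [0,0,0,0,0,-7,1],
    [0,0,0,0,0,0,1]
  ]
}}

```text
t: 1.93
eef_pos: [484.2, -266.3, 247.1]
ee_rot: [1.95, -2.463, -0.001]
wrist_force: [-0.4, -0.1, 0.5]
grip_width: 0.999
grasp_force: 0.0
```

```bash
python3 -c "
from h import *
go(555,-199,160,167.2)"
```

```text
t 1.93 pos [ 484.2 -266.3  247.1] grip 0.999 0.0 F [-0.4 -0.1  0.5]
 shift [-81.7 -53.6  87. ] turn [ 0.05  0.01 -0.46] yaw 166.74
```

Emit:
{"api": "jog_arm", "payload": {
  "series": [
    [-0.0272,-0.0179,0,0,0,-0.5,0.6],
    [-0.0272,-0.0179,0,0,0,0,0.6],
    [-0.0272,-0.0179,0,0,0,0,0.6],
    [0,0,0.029,0,0,0,0.6],
    [0,0,0.029,0,0,0,0.6],
    [0,0,0.029,0,0,0,0.6],
    [0,0,0,0,0,0,0.6],
    [0,0,0,0,0,0,0.6]
  ]
}}

```text
t: 2.6
eef_pos: [554.3, -199.0, 159.3]
ee_rot: [1.954, -2.456, -0.004]
wrist_force: [0.6, 0.1, 1.0]
grip_width: 0.608
grasp_force: 0.0
```

```bash
python3 - <<'E'
from h import *
go(555,-199,112,167.2)
im,w=cloud("scene");save(cv2.resize(im[260:460,280:540],(780,600)),"pics/a.png")
E
```

```text
t 2.6 pos [ 554.3 -199.   159.3] grip 0.608 0.0 F [0.6 0.1 1. ]
 shift [-0.2 -0.8 47.3] turn [ 0.23 -0.06 -0.17] yaw 167.03
```

View pics/a.png

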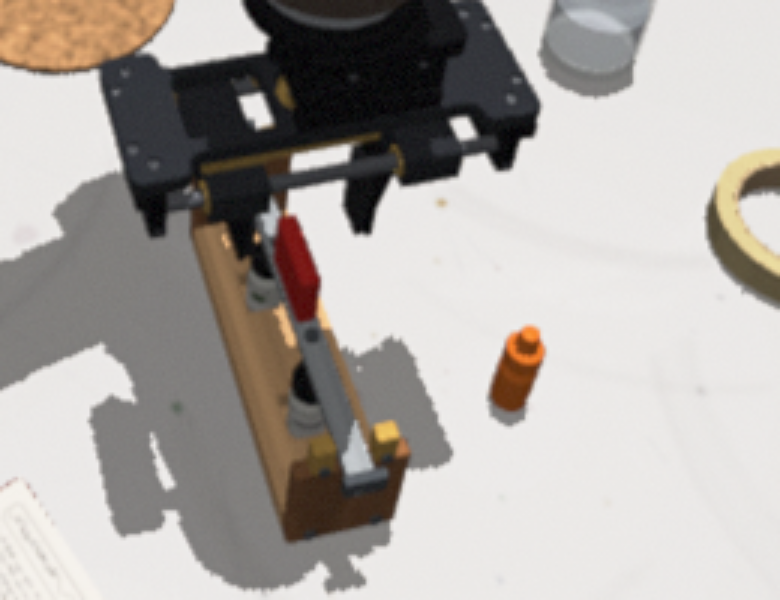

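The open fingers straddle the red grip at about (295,265). Now I'll descend and close.

Emit:
{"api": "jog_arm", "payload": {
  "series": [
    [0,0,0.016,0,0,0,0.6],
    [0,0,0.016,0,0,0,0.6],
    [0,0,0.014,0,0,0,0.6],
    [0,0,0,0,0,0,0.6],
    [0,0,0,0,0,0,0],
    [0,0,0,0,0,0,0],
    [0,0,0,0,0,0,0],
    [0,0,0,0,0,0,0],
    [0,0,0,0,0,0,0],
    [0,0,0,0,0,0,0]
  ]
}}

```text
t: 3.48
eef_pos: [555.3, -199.0, 115.1]
ee_rot: [-1.958, 2.456, -0.001]
wrist_force: [-0.5, 0.7, -0.9]
grip_width: 0.229
grasp_force: 0.0
```

```bash
python3 -c "
from h import *
go(435,-20,180,167.2)"
```

```text
t 3.48 pos [ 555.3 -199.   115.1] grip 0.229 0.0 F [-0.5  0.7 -0.9]
 shift [-147.7  157.1  -65. ] turn [-0.05  0.01 -0.08] yaw 167.12
```

Emit:
{"api": "jog_arm", "payload": {
  "series": [
    [0,0,0.002,0,0,0,0.23],
    [0,0,0,0,0,0,0],
    [0,0,0,0,0,0,0],
    [0,0,0,0,0,0,0],
    [0,0,0,0,0,0,0],
    [0,0,0,0,0,0,0]
  ]
}}

```text
t: 3.98
eef_pos: [555.1, -199.0, 112.4]
ee_rot: [1.958, -2.456, -0.0]
wrist_force: [1.3, -0.6, -0.9]
grip_width: 0.142
grasp_force: 30.0
```

Emit:
{"api": "jog_arm", "payload": {
  "series": [
    [0,0,-0.01,0,0,0,0],
    [0,0,-0.015,0,0,0,0],
    [0,0,-0.02,0,0,0,0],
    [0,0,-0.02,0,0,0,0],
    [0,0,0,0,0,0,0],
    [0,0,0,0,0,0,0]
  ]
}}

```text
t: 4.48
eef_pos: [555.6, -198.9, 179.0]
ee_rot: [-1.957, 2.455, -0.003]
wrist_force: [-0.1, -0.7, -2.4]
grip_width: 0.139
grasp_force: 30.0
```

```bash
python3 - <<'E'
from h import *
go(435,-20,180,167.2)
im,w=cloud("scene");save(cv2.resize(im[220:460,260:540],(700,600)),"pics/b.png")
E
```

```text
t 4.48 pos [ 555.6 -198.9  179. ] grip 0.139 30.0 F [-0.1 -0.7 -2.4]
 shift [-147.5  157.4   -1.3] turn [-0.16  0.04 -0.09] yaw 167.11
```

View pics/b.png

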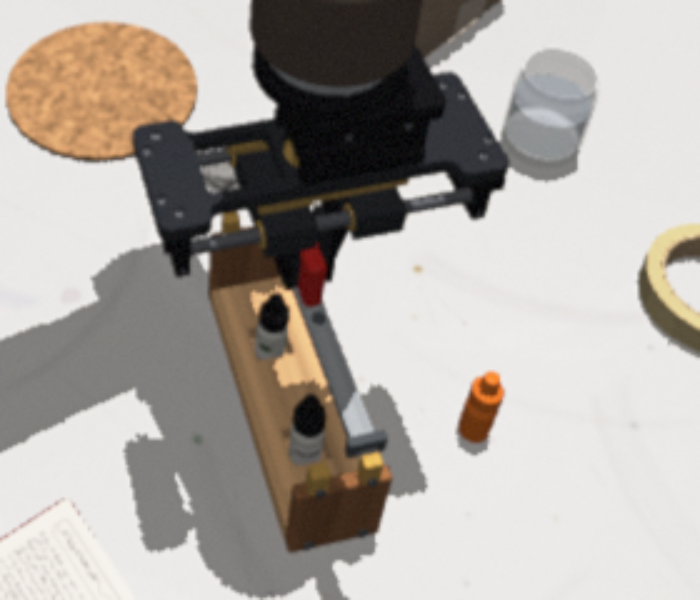

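The bar is lifted clear and level, and both bottles still stand in the rack at about (272,330) and (308,430). Now I'll carry the bar to the free strip.

Emit:
{"api": "jog_arm", "payload": {
  "series": [
    [-0.0123,0.0131,0,0,0,0,0],
    [-0.0185,0.0197,0,0,0,0,0],
    [-0.0185,0.0197,0,0,0,0,0],
    [-0.0185,0.0197,0,0,0,0,0],
    [-0.0185,0.0197,0,0,0,0,0],
    [-0.0185,0.0197,0,0,0,0,0],
    [-0.0185,0.0197,0,0,0,0,0],
    [-0.0123,0.0131,0,0,0,0,0],
    [-0.0123,0.0131,0,0,0,0,0],
    [0,0,0,0,0,0,0]
  ]
}}

```text
t: 5.37
eef_pos: [431.8, -18.5, 176.5]
ee_rot: [1.959, -2.452, -0.003]
wrist_force: [0.4, 0.1, -1.3]
grip_width: 0.129
grasp_force: 30.0
```

Emit:
{"api": "jog_arm", "payload": {
  "series": [
    [0,0,0.02,0,0,0,0],
    [0,0,0.025,0,0,0,0],
    [0,0,0.025,0,0,0,0],
    [0,0,0.025,0,0,0,0],
    [0,0,0.02,0,0,0,0],
    [0,0,0.01,0,0,0,0],
    [0,0,0,0,0,0,0],
    [0,0,0,0,0,0,0]
  ]
}}

```text
t: 6.03
eef_pos: [434.2, -20.2, 51.7]
ee_rot: [1.956, -2.455, -0.001]
wrist_force: [-0.1, -0.5, -1.5]
grip_width: 0.134
grasp_force: 30.0
```

```bash
python3 -c "
from h import *
go(435,-20,38.4,167.2)"
```

```text
t 6.03 pos [434.2 -20.2  51.7] grip 0.134 30.0 F [-0.1 -0.5 -1.5]
 shift [-0.4 -0.8 13.3] turn [ 0.13 -0.09 -0.09] yaw 167.11
```

Emit:
{"api": "jog_arm", "payload": {
  "series": [
    [0,0,0.005,0,0,0,0],
    [0,0,0.004,0,0,0,0],
    [0,0,0.0025,0,0,0,0],
    [0,0,0.001,0,0,0,0],
    [0,0,0.001,0,0,0,0],
    [0,0,0,0,0,0,0]
  ]
}}

```text
t: 6.53
eef_pos: [434.6, -19.7, 39.1]
ee_rot: [-1.958, 2.456, -0.0]
wrist_force: [0.6, -0.7, -1.9]
grip_width: 0.136
grasp_force: 30.0
```

```bash
python3 -c "
from h import *
go(435,-20,38.4,167.2)"
```

```text
t 6.53 pos [434.6 -19.7  39.1] grip 0.136 30.0 F [ 0.6 -0.7 -1.9]
 shift [ 0.2 -0.5  0.7] turn [-0.01  0.01 -0.07] yaw 167.13
```

Emit:
{"api": "jog_arm", "payload": {
  "series": [
    [0,0,0.0006,0,0,0,0],
    [0,0,0.0006,0,0,0,0],
    [0,0,0,0,0,0,0]
  ]
}}

```text
t: 6.78
eef_pos: [434.7, -19.6, 38.3]
ee_rot: [-1.959, 2.456, -0.0]
wrist_force: [-1.4, -1.0, 3.3]
grip_width: 0.135
grasp_force: 30.0
```

The wrist force has turned upward, so the bar is on the table. I'll release and retreat.

Emit:
{"api": "jog_arm", "payload": {
  "series": [
    [0,0,0,0,0,0,0.2],
    [0,0,0,0,0,0,0.4],
    [0,0,0,0,0,0,0.4],
    [0,0,0,0,0,0,0.4],
    [0,0,0,0,0,0,0.4],
    [0,0,0,0,0,0,0.4],
    [0,0,-0.01,0,0,0,0.4],
    [0,0,-0.02,0,0,0,0.4],
    [0,0,-0.03,0,0,0,0.4],
    [0,0,-0.03,0,0,0,0.4],
    [0,0,-0.03,0,0,0,0.4],
    [0,0,-0.022,0,0,0,0.4]
  ]
}}

```text
t: 7.78
eef_pos: [435.1, -19.7, 182.4]
ee_rot: [-1.957, 2.454, -0.002]
wrist_force: [1.8, 0.9, -0.2]
grip_width: 0.4
grasp_force: 0.0
```

```bash
python3 - <<'E'
from h import *
go(564,-160,180,167.2)
im,w=cloud("scene");save(cv2.resize(im[160:460,140:540],(800,600)),"pics/c.png");h=cv2.cvtColor(im,cv2.COLOR_RGB2HSV).astype(int)
a=np.radians(-12.8);c,s=np.cos(a),np.sin(a);C=np.array([555,-199])
for nm in("scene","top"):
    if nm=="top": im,w=cloud("top");h=cv2.cvtColor(im,cv2.COLOR_RGB2HSV).astype(int)
    L=(w[...,:2]-C)@np.array([[c,-s],[s,c]]);z=w[...,2]
    for y0 in(40,-40):
        m=(abs(L[...,0])<22)&(abs(L[...,1]-y0)<22)&(z>30)&(z<80);q=w[m];l=L[m]
        if len(q):
            print(nm,y0,len(q),"loc",l.mean(0).round(1),l.min(0).round(1),l.max(0).round(1),"world",q.mean(0).round(1),q[:,2].max().round(1))
    m=(z<70)&(z>20)&((h[...,0]<8)|(h[...,0]>172))&(h[...,1]>150)&(w[...,0]<500)&(abs(w[...,1]+20)<80)&(w[...,0]>380);q=w[m];print(nm,"bar grip",len(q),q.mean(0),q[:,2].max() if len(q) else 0)
E
```

```text
t 7.78 pos [435.1 -19.7 182.4] grip 0.4 0.0 F [ 1.8  0.9 -0.2]
 shift [ 108.1 -156.9    2.7] turn [-0.16  0.07 -0.06] yaw 167.14
scene 40 220 loc [-0.4 36.8] [-9.8 30.2] [11.7 51.4] world [ 562.7 -163.1   52.4] 73.3
scene -40 250 loc [ -1.1 -41.7] [-10.  -49.1] [ 10.8 -26.8] world [ 544.7 -239.4   52.9] 73.4
scene bar grip 135 [433.24353435 -28.04570508  41.41441971] 48.58952759398663
top 40 84 loc [-0.3 43.6] [-10.7  31. ] [10.1 51.4] world [ 564.4 -156.4   55.1] 71.1
top -40 88 loc [ -1.1 -34.8] [-10.9 -47. ] [ 10.3 -27.6] world [ 546.2 -232.7   54.3] 73.1
top bar grip 13 [ 4.39401063e+02 -4.28866984e-01  3.92421893e+01] 46.99374028781612
```

View pics/c.png

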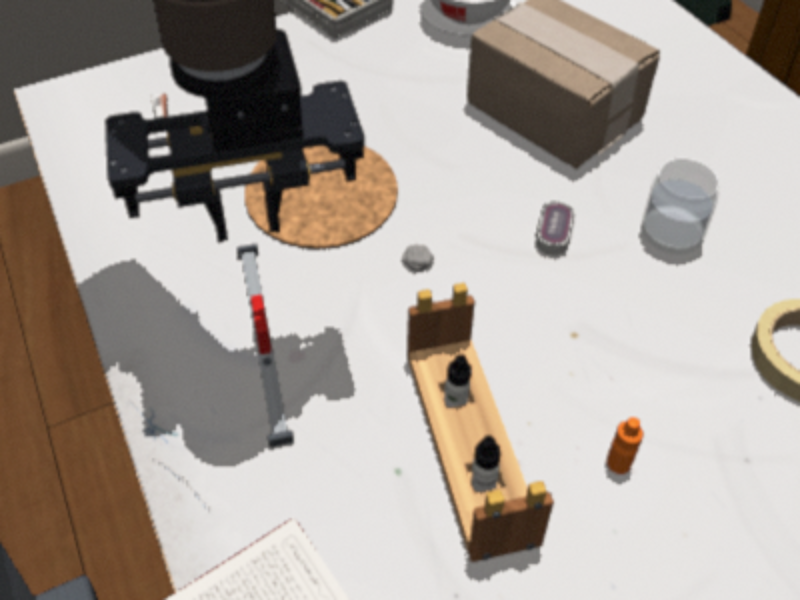

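The bar lies flat with its grip up at about (260,320), and both bottles stand in the rack at (458,380) and (487,458). Bottle A is at about (563.5,-160) and bottle B at about (545.5,-237). I'll go to A first.

Emit:
{"api": "jog_arm", "payload": {
  "series": [
    [0.0108,-0.0157,0,0,0,0,0.6],
    [0.018,-0.026,0,0,0,0,0.6],
    [0.018,-0.026,0,0,0,0,0.6],
    [0.018,-0.026,0,0,0,0,0.6],
    [0.018,-0.026,0,0,0,0,0.6],
    [0.0144,-0.0211,0,0,0,0,0.6],
    [0.0109,-0.0161,0,0,0,0,0.6],
    [0,0,0,0,0,0,0.6],
    [0,0,0,0,0,0,0.6],
    [0,0,0.02,0,0,0,0.6],
    [0,0,0.02,0,0,0,0.6],
    [0,0,0,0,0,0,0.6]
  ]
}}

```text
t: 8.88
eef_pos: [559.7, -158.9, 135.6]
ee_rot: [1.954, -2.452, -0.011]
wrist_force: [-0.2, 0.2, -1.5]
grip_width: 0.597
grasp_force: 0.0
```

```bash
python3 -c "
from h import *
go(563.5,-160,46.5,167.2)"
```

```text
t 8.88 pos [ 559.7 -158.9  135.6] grip 0.597 0.0 F [-0.2  0.2 -1.5]
 shift [ 0.2 -4.8 89. ] turn [ 0.54 -0.02 -0.11] yaw 167.09
```

Emit:
{"api": "jog_arm", "payload": {
  "series": [
    [0,0,0.015,0,0,0,0.6],
    [0,0,0.015,0,0,0,0.6],
    [0,0,0,0,0,0,0.6],
    [0,0,0,0,0,0,0.6],
    [0,0,0,0,0,0,0.6]
  ]
}}

```text
t: 9.3
eef_pos: [563.9, -159.8, 111.1]
ee_rot: [-1.959, 2.455, -0.002]
wrist_force: [0.3, -0.7, -0.4]
grip_width: 0.598
grasp_force: 0.0
```

```bash
python3 -c "
from h import *
go(563.5,-160,46.5,167.2)"
```

```text
t 9.3 pos [ 563.9 -159.8  111.1] grip 0.598 0.0 F [ 0.3 -0.7 -0.4]
 shift [ 0.2  0.5 64.6] turn [-0.09 -0.01 -0.02] yaw 167.18
```

Emit:
{"api": "jog_arm", "payload": {
  "series": [
    [0,0,0.018,0,0,0,0.6],
    [0,0,0.018,0,0,0,0.6],
    [0,0,0.016,0,0,0,0.6],
    [0,0,0.01,0,0,0,0.6],
    [0,0,0,0,0,0,0.6],
    [0,0,0,0,0,0,0.6],
    [0,0,0,0,0,0,0.6]
  ]
}}

```text
t: 9.88
eef_pos: [564.4, -160.1, 49.2]
ee_rot: [-1.958, 2.455, -0.003]
wrist_force: [0.6, -0.2, 0.6]
grip_width: 0.6
grasp_force: 0.0
```

Emit:
{"api": "jog_arm", "payload": {
  "series": [
    [0,0,0.002,0,0,0,0.4],
    [0,0,0,0,0,0,0.35],
    [0,0,0,0,0,0,0.3],
    [0,0,0,0,0,0,0.25],
    [0,0,0,0,0,0,0.22],
    [0,0,0,0,0,0,0.1],
    [0,0,0,0,0,0,0],
    [0,0,0,0,0,0,0],
    [0,0,0,0,0,0,0],
    [0,0,0,0,0,0,0]
  ]
}}

```text
t: 10.72
eef_pos: [563.6, -160.1, 46.0]
ee_rot: [-1.958, 2.456, -0.0]
wrist_force: [0.5, 0.2, 0.6]
grip_width: 0.23
grasp_force: 29.9
```

```bash
python3 -c "
from h import *
go(571,172,150,167.2)"
```

```text
t 10.72 pos [ 563.6 -160.1   46. ] grip 0.23 29.9 F [0.5 0.2 0.6]
 shift [-325.4   66.7 -104.1] turn [-0.02 -0.   -0.07] yaw 167.13
```

Emit:
{"api": "jog_arm", "payload": {
  "series": [
    [0,0,-0.008,0,0,0,0],
    [0,0,-0.016,0,0,0,0],
    [0,0,-0.02,0,0,0,0],
    [0,0,-0.03,0,0,0,0],
    [0,0,-0.03,0,0,0,0],
    [0,0,0,0,0,0,0],
    [0,0,0,0,0,0,0]
  ]
}}

```text
t: 11.3
eef_pos: [564.4, -160.1, 152.4]
ee_rot: [-1.956, 2.454, -0.005]
wrist_force: [0.1, -0.7, -1.9]
grip_width: 0.232
grasp_force: 29.9
```

```bash
python3 - <<'E'
from h import *
go(571,172,150,167.2)
im,w=cloud("scene");save(cv2.resize(im[200:440,260:540],(700,600)),"pics/d.png")
E
```

```text
t 11.3 pos [ 564.4 -160.1  152.4] grip 0.232 29.9 F [ 0.1 -0.7 -1.9]
 shift [-325.2   67.5    2.4] turn [-0.27  0.06 -0.08] yaw 167.12
```

View pics/d.png

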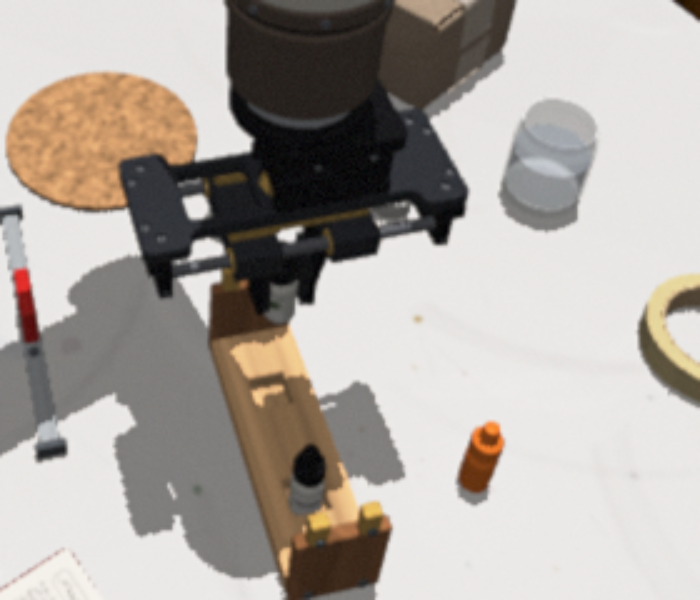

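Bottle A is held upright at (280,300) and B stands in the rack at (308,480). I'll carry A to the mat.

Emit:
{"api": "jog_arm", "payload": {
  "series": [
    [0,0,-0.01,0,0,0,0],
    [-0.012,0.0025,-0.01,0,0,0,0],
    [-0.024,0.005,0,0,0,0,0],
    [-0.034,0.007,0,0,0,0,0],
    [-0.036,0.0075,0,0,0,0,0],
    [-0.036,0.0075,0,0,0,0,0],
    [-0.036,0.0075,0,0,0,0,0],
    [-0.036,0.0075,0,0,0,0,0],
    [-0.036,0.0075,0,0,0,0,0],
    [-0.034,0.007,0,0,0,0,0],
    [-0.024,0.005,0,0,0,0,0],
    [-0.017,0.0035,0,0,0,0,0]
  ]
}}

```text
t: 12.35
eef_pos: [569.5, 175.0, 169.8]
ee_rot: [1.961, -2.453, -0.0]
wrist_force: [0.6, -0.3, -0.3]
grip_width: 0.231
grasp_force: 29.9
```

Emit:
{"api": "jog_arm", "payload": {
  "series": [
    [0,0,0,0,0,0,0],
    [0,0,0.01,0,0,0,0],
    [0,0,0.02,0,0,0,0],
    [0,0,0.025,0,0,0,0],
    [0,0,0.025,0,0,0,0],
    [0,0,0.015,0,0,0,0],
    [0,0,0.01,0,0,0,0],
    [0,0,0,0,0,0,0],
    [0,0,0,0,0,0,0]
  ]
}}

```text
t: 13.1
eef_pos: [570.1, 171.2, 64.6]
ee_rot: [1.957, -2.456, 0.0]
wrist_force: [0.5, 0.4, -0.3]
grip_width: 0.231
grasp_force: 29.9
```

```bash
python3 -c "
from h import *
go(571,172,48,167.2)"
```

```text
t 13.1 pos [570.1 171.2  64.6] grip 0.231 29.9 F [ 0.5  0.4 -0.3]
 shift [-1.  -0.7 16.6] turn [ 0.03 -0.05 -0.11] yaw 167.09
```

Emit:
{"api": "jog_arm", "payload": {
  "series": [
    [0,0,0.006,0,0,0,0],
    [0,0,0.005,0,0,0,0],
    [0,0,0.003,0,0,0,0],
    [0,0,0.001,0,0,0,0],
    [0,0,0,0,0,0,0],
    [0,0,0,0,0,0,0]
  ]
}}

```text
t: 13.6
eef_pos: [570.1, 171.9, 50.0]
ee_rot: [-1.958, 2.456, -0.0]
wrist_force: [-0.5, -0.2, -0.7]
grip_width: 0.234
grasp_force: 29.9
```

Emit:
{"api": "jog_arm", "payload": {
  "series": [
    [0,0,0.0007,0,0,0,0],
    [0,0,0.0007,0,0,0,0],
    [0,0,0,0,0,0,0]
  ]
}}

```text
t: 13.85
eef_pos: [570.0, 171.8, 48.5]
ee_rot: [-1.958, 2.456, 0.0]
wrist_force: [0.1, -0.5, -1.7]
grip_width: 0.234
grasp_force: 29.9
```

Emit:
{"api": "jog_arm", "payload": {
  "series": [
    [0,0,0.0006,0,0,0,0],
    [0,0,0,0,0,0,0],
    [0,0,0,0,0,0,0]
  ]
}}

```text
t: 14.1
eef_pos: [570.1, 171.9, 48.0]
ee_rot: [-1.958, 2.456, -0.0]
wrist_force: [0.3, 0.4, 1.3]
grip_width: 0.233
grasp_force: 29.9
```

Emit:
{"api": "jog_arm", "payload": {
  "series": [
    [0,0,0,0,0,0,0.26],
    [0,0,0,0,0,0,0.3],
    [0,0,0,0,0,0,0.4],
    [0,0,0,0,0,0,0.6],
    [0,0,0,0,0,0,0.6],
    [0,0,0,0,0,0,0.6],
    [0,0,-0.01,0,0,0,0.6],
    [0,0,-0.02,0,0,0,0.6],
    [0,0,-0.03,0,0,0,0.6],
    [0,0,-0.03,0,0,0,0.6],
    [0,0,-0.03,0,0,0,0.6],
    [0,0,0,0,0,0,0.6]
  ]
}}

```text
t: 15.1
eef_pos: [573.6, 173.3, 175.9]
ee_rot: [-1.952, 2.444, -0.006]
wrist_force: [0.5, 0.1, 0.6]
grip_width: 0.598
grasp_force: 0.0
```

```bash
python3 - <<'E'
from h import *
go(545.5,-237.5,170,167.2)
im,w=cloud("scene");save(cv2.resize(im[160:400,200:480],(700,600)),"pics/e.png")
E
```

```text
t 15.1 pos [573.6 173.3 175.9] grip 0.598 0.0 F [0.5 0.1 0.6]
 shift [406.8 -63.4   3.4] turn [-0.67  0.46  0.02] yaw 167.22
```

View pics/e.png

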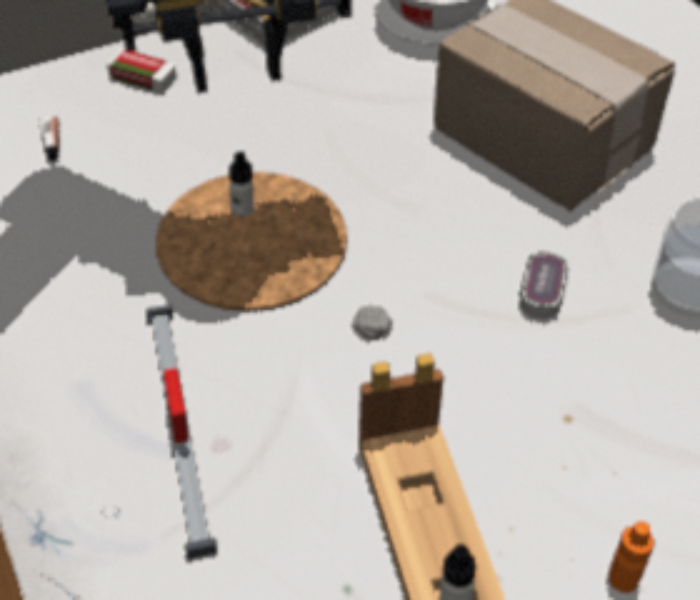

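Bottle A stands on the mat at (241,185), the bar lies flat at (178,430), and the bystanders haven't moved. Next is bottle B.

Emit:
{"api": "jog_arm", "payload": {
  "series": [
    [0.014,-0.0023,0,0,0,0,0.6],
    [0.028,-0.0046,0,0,0,0,0.6],
    [0.038,-0.0063,0,0,0,0,0.6],
    [0.038,-0.0063,0,0,0,0,0.6],
    [0.038,-0.0063,0,0,0,0,0.6],
    [0.038,-0.0063,0,0,0,0,0.6],
    [0.038,-0.0063,0,0,0,0,0.6],
    [0.038,-0.0063,0,0,0,0,0.6],
    [0.038,-0.0063,0,0,0,0,0.6],
    [0.038,-0.0063,0,0,0,0,0.6],
    [0.034,-0.0056,0,0,0,0,0.6],
    [0.0244,-0.0037,0,0,0,0,0.6]
  ]
}}

```text
t: 16.15
eef_pos: [542.9, -240.3, 166.6]
ee_rot: [1.954, -2.457, -0.004]
wrist_force: [0.8, 0.0, -0.0]
grip_width: 0.598
grasp_force: 0.0
```

Emit:
{"api": "jog_arm", "payload": {
  "series": [
    [0,0,0,0,0,0,0.6],
    [0,0,0.02,0,0,0,0.6],
    [0,0,0.02,0,0,0,0.6],
    [0,0,0.015,0,0,0,0.6],
    [0,0,0,0,0,0,0.6],
    [0,0,0,0,0,0,0.6],
    [0,0,0,0,0,0,0.6],
    [0,0,0,0,0,0,0.6]
  ]
}}

```text
t: 16.82
eef_pos: [545.5, -237.2, 114.0]
ee_rot: [-1.958, 2.455, -0.003]
wrist_force: [0.5, -0.3, 0.3]
grip_width: 0.599
grasp_force: 0.0
```

```bash
python3 -c "
from h import *
go(545.5,-237.5,46.5,167.2)"
```

```text
t 16.82 pos [ 545.5 -237.2  114. ] grip 0.599 0.0 F [ 0.5 -0.3  0.3]
 shift [ 0.3  0.1 67.5] turn [-0.11 -0.   -0.05] yaw 167.15
```

Emit:
{"api": "jog_arm", "payload": {
  "series": [
    [0,0,0.018,0,0,0,0.6],
    [0,0,0.018,0,0,0,0.6],
    [0,0,0.017,0,0,0,0.6],
    [0,0,0.01,0,0,0,0.6],
    [0,0,0.003,0,0,0,0.6],
    [0,0,0,0,0,0,0.6],
    [0,0,0,0,0,0,0.6]
  ]
}}

```text
t: 17.4
eef_pos: [545.6, -237.4, 47.8]
ee_rot: [-1.958, 2.455, -0.002]
wrist_force: [-0.3, -0.3, 0.6]
grip_width: 0.597
grasp_force: 0.0
```

Emit:
{"api": "jog_arm", "payload": {
  "series": [
    [0,0,0.001,0,0,0,0.4],
    [0,0,0,0,0,0,0.35],
    [0,0,0,0,0,0,0.3],
    [0,0,0,0,0,0,0.25],
    [0,0,0,0,0,0,0.22],
    [0,0,0,0,0,0,0.1],
    [0,0,0,0,0,0,0],
    [0,0,0,0,0,0,0],
    [0,0,0,0,0,0,0],
    [0,0,0,0,0,0,0]
  ]
}}

```text
t: 18.23
eef_pos: [545.0, -237.3, 46.0]
ee_rot: [-1.958, 2.456, -0.0]
wrist_force: [0.5, 0.1, 0.7]
grip_width: 0.235
grasp_force: 29.8
```

```bash
python3 -c "
from h import *
go(555,104,172,167.2)"
```

```text
t 18.23 pos [ 545.  -237.3   46. ] grip 0.235 29.8 F [0.5 0.1 0.7]
 shift [-334.9   66.2 -126.1] turn [-0.02 -0.   -0.07] yaw 167.13
```

Emit:
{"api": "jog_arm", "payload": {
  "series": [
    [0,0,-0.008,0,0,0,0],
    [0,0,-0.016,0,0,0,0],
    [0,0,-0.024,0,0,0,0],
    [0,0,-0.03,0,0,0,0],
    [0,0,-0.03,0,0,0,0],
    [0,0,-0.018,0,0,0,0],
    [0,0,0,0,0,0,0],
    [0,0,0,0,0,0,0]
  ]
}}

```text
t: 18.9
eef_pos: [545.1, -237.2, 173.4]
ee_rot: [-1.957, 2.455, -0.003]
wrist_force: [-0.2, 0.1, -0.7]
grip_width: 0.235
grasp_force: 29.8
```

Emit:
{"api": "jog_arm", "payload": {
  "series": [
    [-0.012,0.0024,0,0,0,0,0],
    [-0.024,0.0048,0,0,0,0,0],
    [-0.034,0.0067,0,0,0,0,0],
    [-0.034,0.0067,0,0,0,0,0],
    [-0.034,0.0067,0,0,0,0,0],
    [-0.034,0.0067,0,0,0,0,0],
    [-0.034,0.0067,0,0,0,0,0],
    [-0.034,0.0067,0,0,0,0,0],
    [-0.034,0.0067,0,0,0,0,0],
    [-0.028,0.0055,0,0,0,0,0],
    [-0.02,0.004,0,0,0,0,0],
    [-0.013,0.0025,0,0,0,0,0]
  ]
}}

```text
t: 19.9
eef_pos: [553.8, 106.4, 170.2]
ee_rot: [1.959, -2.452, -0.002]
wrist_force: [-0.1, -0.2, 0.2]
grip_width: 0.23
grasp_force: 29.8
```

Emit:
{"api": "jog_arm", "payload": {
  "series": [
    [0,0,0,0,0,0,0],
    [0,0,0.01,0,0,0,0],
    [0,0,0.02,0,0,0,0],
    [0,0,0.025,0,0,0,0],
    [0,0,0.025,0,0,0,0],
    [0,0,0.015,0,0,0,0],
    [0,0,0.01,0,0,0,0],
    [0,0,0,0,0,0,0],
    [0,0,0,0,0,0,0],
    [0,0,0,0,0,0,0]
  ]
}}

```text
t: 20.73
eef_pos: [555.8, 103.8, 67.7]
ee_rot: [-1.957, 2.456, -0.001]
wrist_force: [0.5, 0.4, 0.9]
grip_width: 0.23
grasp_force: 29.8
```

```bash
python3 -c "
from h import *
go(555,104,48,167.2)"
```

```text
t 20.73 pos [555.8 103.8  67.7] grip 0.23 29.8 F [0.5 0.4 0.9]
 shift [ 0.   0.8 19.7] turn [-0.09  0.05 -0.1 ] yaw 167.1
```

Emit:
{"api": "jog_arm", "payload": {
  "series": [
    [0,0,0.006,0,0,0,0],
    [0,0,0.006,0,0,0,0],
    [0,0,0.003,0,0,0,0],
    [0,0,0.002,0,0,0,0],
    [0,0,0.001,0,0,0,0],
    [0,0,0,0,0,0,0],
    [0,0,0,0,0,0,0]
  ]
}}

```text
t: 21.32
eef_pos: [555.2, 104.1, 48.9]
ee_rot: [-1.958, 2.456, -0.0]
wrist_force: [0.0, -0.1, -0.6]
grip_width: 0.235
grasp_force: 29.8
```

Emit:
{"api": "jog_arm", "payload": {
  "series": [
    [0,0,0.0007,0,0,0,0],
    [0,0,0.0006,0,0,0,0],
    [0,0,0,0,0,0,0]
  ]
}}

```text
t: 21.57
eef_pos: [555.3, 104.1, 48.0]
ee_rot: [-1.958, 2.456, -0.0]
wrist_force: [0.0, -0.1, 1.6]
grip_width: 0.232
grasp_force: 29.8
```

Emit:
{"api": "jog_arm", "payload": {
  "series": [
    [0,0,0,0,0,0,0.26],
    [0,0,0,0,0,0,0.3],
    [0,0,0,0,0,0,0.4],
    [0,0,0,0,0,0,0.6],
    [0,0,0,0,0,0,0.6],
    [0,0,0,0,0,0,0.6],
    [0,0,-0.01,0,0,0,0.6],
    [0,0,-0.02,0,0,0,0.6],
    [0,0,-0.03,0,0,0,0.6],
    [0,0,-0.03,0,0,0,0.6],
    [0,0,-0.03,0,0,0,0.6],
    [0,0,0,0,0,0,0.6]
  ]
}}

```text
t: 22.57
eef_pos: [558.8, 105.2, 175.2]
ee_rot: [-1.952, 2.445, -0.008]
wrist_force: [0.5, -0.7, 1.2]
grip_width: 0.601
grasp_force: 0.0
```

Emit:
{"api": "jog_arm", "payload": {
  "series": [
    [0,0,-0.02,0,0,0,0.6],
    [0,0,-0.02,0,0,0,0.6],
    [0,0,-0.02,0,0,0,0.6],
    [0,0,0,0,0,0,0.6],
    [0,0,0,0,0,0,0.6],
    [0,0,0,0,0,0,0.6],
    [0,0,0,0,0,0,0.6]
  ]
}}

```text
t: 23.15
eef_pos: [554.4, 103.8, 226.5]
ee_rot: [1.957, -2.455, -0.001]
wrist_force: [-0.5, 0.2, -0.3]
grip_width: 0.598
grasp_force: 0.0
```

```bash
python3 - <<'E'
from h import *
im,w=cloud("scene");save(cv2.resize(im[120:420,200:560],(720,600)),"pics/f.png");z=w[...,2]
m=(np.hypot(w[...,0]-563,w[...,1]-138)<90)&(z>15)&(z<80)
n,l,st,c=cv2.connectedComponentsWithStats(m.astype(np.uint8))
for i in range(1,n):
    if st[i,4]>30:q=w[l==i];print(st[i,4],q.mean(0).round(),q.min(0).round(),q.max(0).round())
E
```

```text
418 [561. 132.  46.] [545.  94.  15.] [581. 182.  75.]
```

View pics/f.png

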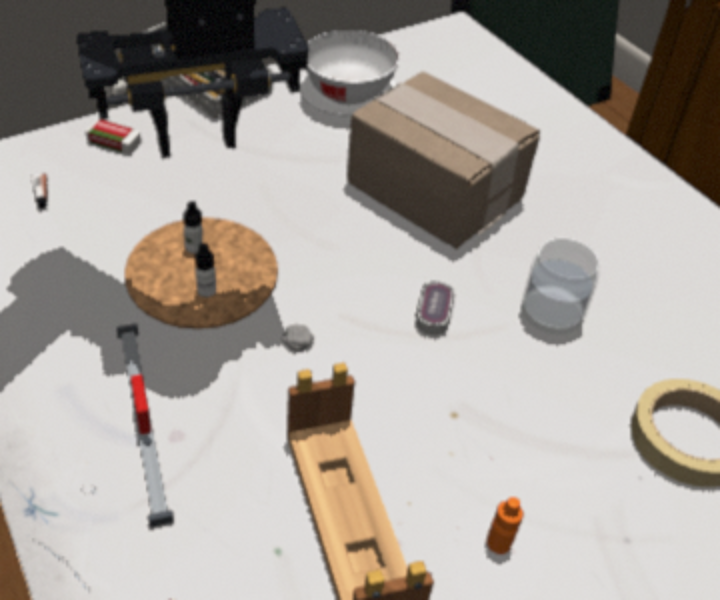

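Both bottles stand upright and wholly on the mat at (193,232) and (205,272). The bar lies flat with its grip up at (140,405), and the bystanders are where they were. I'm handing in the job.

```bash
python3 -c "
from station import *
print(finish_job())"
```

```text
the job is handed in; nothing more can be done
None
```

I've handed in the job at about 23 s: the bar lies flat on the bare table with its grip up, both bottles stand upright on the cork mat, and the last picture showed the bystanders undisturbed; the hand-in returned no verdict.

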